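# Start the wafer press spindle in its thread and keep hold of it

### The job

Release the press by pressing the keypad's three keys fully down, one at a time: white, then blue, then yellow. Then take the press's red crank handle and turn it backward (counter-clockwise seen from above) until you feel the spindle drop into its thread, then forward one full turn and stop there. Finish while still gripping the handle and holding it still, so that the spindle stays started by that one turn; leave the other things on the desk alone.

Things in the scene. Friction and masses are not known exactly. Their poses are not given: they have to be found in the camera images.
- press: small fixed screw press: aluminium base 140 x 176 x 14 mm with a round wafer shipper on it, two columns 140 mm apart along its y axis, white crossbar (46 x 176 mm, top 105 mm above the desk) with a brass threaded boss in its middle (top 122 mm above the desk). Origin on the desk at the base's centre, z up; the spindle's upright axis passes through it
- spindle_top (a point): point on the spindle's upright axis, on top of the steel crank hub (30 mm across); 165 mm above the desk when joint spindle reads 0, rises and falls with it
- spindle (a joint): height of the spindle in m, up positive, -0.018 to 0.0088. It rests by its weight (about 6 N) on a right-hand thread of 8 mm lead. It starts on the boss's end, 0.004 to 0.0072; turned backward it climbs to about 0.008, then at an unmarked place 0.7 to 3.1 rad back from the start drops abruptly to about 0 (the thread drop). One turn forward from there is about -0.008
- crank (a joint): angle of the crank in rad, unlimited, growing counter-clockwise seen from above (backward: lifts the spindle 8 mm a turn; forward, clockwise, lowers it). At 0 the crank arm points along the press's +x. Held by 0.03 N m of friction, stays where it is left. Turned on backward after the drop, the spindle climbs and drops again once a turn
- handle: upright red crank handle, a round cylinder 16 mm across, 42 mm tall, 45 mm from the spindle axis, standing 11 mm clear above the crank arm (14 mm wide). Origin at the centre of its underside, 167 mm above the desk when joint spindle reads 0, moving up and down with it; z up. It spins freely on its pin, so that the hand can go round in a circle without turning
- handle_mid (a point): centre of the red handle, 21 mm above its underside. The handle floats along its pin, 8 mm down and 20 mm up against a spring of 150 N/m, so a hand that keeps its height lets the spindle rise and drop, and feels the drop as about 1 N more pull downward
- keypad: fixed grey keypad with an aluminium face, 60 x 154 x 18 mm, holding three spring keys in a row 46 mm apart along its y axis, in any order. Origin on the desk under its centre. (A black monitor, 460 mm tall and 613 mm wide, stands at the left of the robot about 0.42 m from its base axis: swing the arm clear of it)
- key_white_top (a point): spring key, white round cap 26 mm across in a round black housing 42 mm across, on the keypad; the point is the centre of the cap's top, 40 mm above the desk
- key_white (a joint): how far the white key is pressed, in m: 0 up, 0.006 fully down; needs 1.5 N to start and 5 N to go fully down, springs back
- key_blue_top (a point): spring key, blue round cap 26 mm across in a round black housing 42 mm across, on the keypad; the point is the centre of the cap's top, 40 mm above the desk
- key_blue (a joint): how far the blue key is pressed, in m: 0 up, 0.006 fully down; needs 1.5 N to start and 5 N to go fully down, springs back
- key_yellow_top (a point): spring key, yellow round cap 26 mm across in a round black housing 42 mm across, on the keypad; the point is the centre of the cap's top, 40 mm above the desk
- key_yellow (a joint): how far the yellow key is pressed, in m: 0 up, 0.006 fully down; needs 1.5 N to start and 5 N to go fully down, springs back
- air_blower: black rubber air blower standing upright, 51 mm across, 109 mm tall; bystander, leave alone. Origin at the centre of its underside
- swab_tub: clear tub of swabs, 60 mm across, 86 mm tall; bystander, leave alone. Origin at the centre of its underside
- kapton_roll: roll of film tape lying flat, 74 mm across, 19 mm high; bystander, leave alone. Origin at the centre of its underside
- ref_block: lapped steel block 30 x 45 x 20 mm; bystander, leave alone. Origin at the centre of its underside
- loupe: folded pocket loupe 45 x 30 x 14 mm; bystander, leave alone. Origin at the centre of its underside

How it is judged:
On the way, in this order (a step that is already met when the one before it is completed fails the run):
1. the white key is pressed down (over 4.2 mm of 6), the other two being up (value of joint key_white above 0.0042 m and value of joint each of key_blue, key_yellow below 0.002 m).
2. the blue key is pressed down (over 4.2 mm of 6), the other two being up (value of joint key_blue above 0.0042 m and value of joint each of key_white, key_yellow below 0.002 m).
3. the yellow key is pressed down (over 4.2 mm of 6), the other two being up (value of joint key_yellow above 0.0042 m and value of joint each of key_white, key_blue below 0.002 m).
4. the spindle, turned backward, has climbed to the end of the thread (above 7.5 mm) (value of joint spindle above 0.0075 m).
5. the spindle drops off the end of the thread (falls faster than 40 mm/s, from above 2 mm) (velocity of joint spindle below -0.04 m/s and value of joint spindle above 0.002 m).
6. the spindle rests at the start of its thread (within 2 mm of height 0) (value of joint spindle between -0.002 and 0.002 m), for 0.1 s.
At the end, for the whole second after the job is handed in: the spindle stands one turn (8 mm, within 1.7 mm) below the start of its thread and does not turn (under 0.15 rad/s), while the fingers still grip the red handle with more than 1 N, the grasp point within 15 mm of the handle's axis (value of joint spindle between -0.0097 and -0.0063 m and velocity of joint crank between -0.15 and 0.15 rad/s and contact force between the fingers and handle above 1 N and horizontal distance between the grasp point and handle below 0.015 m); the arm keeps its last pose, push and grip.
It fails at once if the spindle is wound in more than about 1.4 turns (below -11.5 mm) (value of joint spindle below -0.0115 m).
It fails at once if a bystander is moved by more than 20 mm (distance of any of air_blower, swab_tub, kapton_roll, ref_block, loupe from where it was at the start of the episode above 0.02 m).
It also fails if it takes over 72 s, if anything falls off the work surface, if the arm or the gripper's body presses on something with over 40 N, if the wrist force passes 120 N, or if a joint passes its speed limit or range.

### The arm

A 6-joint arm with a two-finger parallel gripper is mounted at the origin on the work surface; the furniture and walls round the work are solid. World frame = base frame: x ahead of the robot, y to its left, z up, the work surface at z = 0. Lengths are in m, angles in rad, forces in N, time in s.
With the tool pointing down it reaches from about 0.4 to 0.925 m from the base axis. Payload 12.5 kg.
Tool frame: the origin (TCP) lies between the finger pads; the fingertips stand 17 mm ahead of it and the grasp point (between the pads) lies 2 mm behind it; z points along the fingers, x is the direction in which the jaws open and shut, and the axes are right-handed (so a half turn about z gives the same grasp; the last joint's range is limited). The gripper opens to 95 mm and grips with 3 to 60 N. Pads are 20 mm wide; open, the fingers measure 119 mm over their backs; the gripper's body (75 mm by 180 mm) begins 59 mm behind the grasp point.
Start: joints at [-1.243, 0.491, 1.559, -0, 1.092, -0.106], TCP at [0.263, -0.567, 0.232] pointing down, gripper open.
Joint ranges: [-3.1, 3.1], [-0.84, 2.19], [0.05, 2.79], [-1.13, 4.28], [0.06, 2.93], [-2.69, 2.69]. Speed limits (rad/s): [2.22, 2.22, 2.79, 3.14, 3.14, 3.14].

### API

Orientations are given as [roll, pitch, yaw] about the fixed x, y, z axes, in that order (R = Rz(yaw) Ry(pitch) Rx(roll)).
In Python, from rig import arm gives the robot as it stands. The module is installed in compiled form; this text tells all that it offers.
- The arm moves only by the tool apply_moves, never from a script. Its argument "targets" is a list of rows, each a list of 5 numbers: the closure in counts, from 0 (fully open) to 255 (shut), then the shift along the tool's x, y, z in m, then the turn about the tool's z in rad. A call has 1 to 20 rows; each row is the pose to reach, as a shift and turn from the pose commanded when the call began, along the tool's axes at that moment; what a row does not reach only later rows make up. A row lasts 1/8 s, in which the tool goes at most 62.5 mm and 10.7 degrees, less where a joint would pass 70% of its speed; a pose out of reach is approached as far as the arm can. A call with a gripper value outside its range is refused whole. The fingers move at their own pace and stop on an object; the grip force is fixed at half the most. Time passes only in rows, so rows that repeat a pose let the fingers close. It gives the time, the measured TCP pose, the force and the opening at its end, in the units of the state.
- arm.observe(): the state, without advancing time (a new reading comes with each control period).
- arm.get_image(name): name is "side" or "top" or "wrist"; returns (picture, depth): 420x560x3 uint8, red, green, blue; 420x560 float32, m along the optical axis (not along the pixel's ray), 0 where there is no reading.
- arm.camera_info(name): a dict with "K" (3x3 intrinsics, pixels), "D" ([k1, k2, p1, p2, k3] as OpenCV has them; the pictures are not rectified), "xyz" and "orientation" of the camera in the world; the wrist camera has in their place "mount" (4x4, takes a point from camera to tool coordinates, whose origin is the TCP and whose axes are the tool frame's). Camera axes: x right, y down, z forward; pixel columns grow to the right and rows downward; lengths in m; the calibration is good to about 2 mm. A picture is of the moment at which its call begins: read the wrist's pose just before it. camera_info takes no time and is no camera call.
- arm.sign_off(): hands the job in, once; it reports no verdict.
Trained networks look in the newest picture that a camera, given by its name, has taken for a name from the list of things; names that differ only in an ending like _2 or _b are one class to them, and where a whole thing is asked for, a point or a joint stands for the part that bears it (a point fixed in the world has none). Each returns a list of dicts, best first, with "score" (0 to 1); they miss things now and then, are a little off and sometimes report something else, mostly with a low value. They report only what shows in the picture. A call takes as long as a camera call.
- arm.spot_in(camera, target): "bbox" ([left, top, width, height] in pixels, round what is visible of it).
- arm.masks_of(camera, target): "pixels" (420x560 bool, what is visible of it) and "bbox" ([left, top, width, height] in pixels, round what is visible of it).
- arm.place_of(camera, target): "centre" ([row, column] in pixels: a listed point, or the origin of a listed thing).
The state is a dict: "time": time; "joints": joint angles; "joint_vel": joint speeds; "joint_torque": joint torques, N m; "tcp_pos": TCP position; "eef_rot": TCP orientation; "force": force on the tool from outside, world axes, zero at the start; "torque": the same for the moment, N m; "opening": opening from 0.0 (shut) to 1.0 (fully open).
Only numpy, scipy, OpenCV 4.12 (cv2) and the standard library are available. Lean on these libraries where they do the work, as an engineer would, in place of code of your own. Each camera call takes 0.05 s, during which the arm holds its last target.

## Working session

There is one attempt and no reset: what is moved stays moved. The work goes in short steps, Python scripts to look and compute and a tool call to move; the robot and the scene stay as the last step left them, time stands still between calls to the robot, and variables do not carry over. Pictures are saved under pics/ and viewed, and the job is handed in when it is done.

Besides the shell and the picture viewer there is one more tool, called after "Call:" by a JSON object that holds its "api" and its "payload". apply_moves: Moves the arm, as the interface text tells. Its arguments: {"type":"object","properties":{"targets":{"type":"array"}},"required":["targets"]}

```bash
mkdir -p pics; ls; cat > h.py <<'E'
from rig import arm
import numpy as np, cv2
from scipy.spatial.transform import Rotation as R
def save(n,im): cv2.imwrite('pics/'+n+'.png',im[:,:,::-1])
def campose(c,st=None):
    i=arm.camera_info(c)
    if 'mount' in i:
        st=st or arm.observe(); T=np.eye(4);T[:3,:3]=R.from_euler('xyz',st['eef_rot']).as_matrix();T[:3,3]=st['tcp_pos']
        T=T@np.array(i['mount'])
    else:
        T=np.eye(4); o=np.array(i['orientation']); 
        T[:3,:3]=o if o.shape==(3,3) else R.from_euler('xyz',o).as_matrix(); T[:3,3]=i['xyz']
    return T,np.array(i['K']),np.array(i['D'])
def at_z(c,rc,z,st=None):
    T,K,D=campose(c,st); p=cv2.undistortPoints(np.array([[[rc[1],rc[0]]]],float),K,D)[0,0]
    d=T[:3,:3]@np.array([p[0],p[1],1]); return T[:3,3]+d*(z-T[2,3])/d[2]
E
python3 - <<'E'
from h import *
print(arm.observe()); 
for c in ('side','top','wrist'): print(arm.camera_info(c))
st=arm.observe()
for c in ('side','top','wrist'):
    im,d=arm.get_image(c); save(c+'0',im)
for n,z in [('key_white_top',.04),('key_blue_top',.04),('key_yellow_top',.04),('keypad',0),('press',0),('spindle_top',.17),('handle_mid',.193)]:
  for c in ('top','side'):
    for r in arm.place_of(c,n)[:2]: print(n,c,r,at_z(c,r['centre'],z).round(4))
print(arm.observe()['time'])
E
```

```text
pics
{'time': 0.0, 'joints': array([-1.24261939e+00,  4.91583656e-01,  1.55943272e+00,  1.84471076e-05,
        1.09172451e+00, -1.05606228e-01]), 'joint_vel': array([ 3.84121933e-04,  2.72741240e-04,  5.04317542e-04,  1.47186840e-03,
        6.62066697e-04, -2.57742615e-05]), 'joint_torque': array([-2.10524745e-04, -6.12646437e+01, -2.58189046e+01,  6.91958028e-02,
        4.81638929e-02, -8.73922477e-05]), 'tcp_pos': array([ 0.26264052, -0.56689276,  0.23105254]), 'eef_rot': array([-3.14145535e+00,  1.14010788e-03, -1.13702160e+00]), 'force': array([ 1.04732542,  0.17901593, -0.26060546]), 'torque': array([ 0.00225735,  0.07837422, -0.06292802]), 'opening': 0.9998547413460459}
{'K': array([[392.43208876,   0.        , 274.2424193 ],
       [  0.        , 392.43208876, 209.74690274],
       [  0.        ,   0.        ,   1.        ]]), 'D': array([0.02642785, 0.        , 0.        , 0.        , 0.        ]), 'xyz': array([ 0.42576549, -1.00560514,  0.52911908]), 'orientation': array([-2.04683071, -0.01156065, -0.14031425])}
{'K': array([[426.27426431,   0.        , 276.7785916 ],
  
[... 1763 characters left out ...]
 279.8], 'score': 0.9} [ 0.5408 -0.3217  0.    ]
keypad side {'centre': [285.5, 354.5], 'score': 0.28} [ 0.6968 -0.3617  0.    ]
press top {'centre': [227.9, 219.2], 'score': 0.55} [ 0.4713 -0.1236  0.    ]
press top {'centre': [223.2, 207.8], 'score': 0.2} [ 0.4817 -0.0975  0.    ]
press side {'centre': [233.9, 244.7], 'score': 0.93} [ 0.479 -0.118  0.   ]
spindle_top top {'centre': [219.0, 205.4], 'score': 0.89} [ 0.4745 -0.1196  0.17  ]
spindle_top side {'centre': [175.6, 238.2], 'score': 0.87} [ 0.4665 -0.1296  0.17  ]
handle_mid top {'centre': [234.2, 226.3], 'score': 0.61} [ 0.4451 -0.1621  0.193 ]
handle_mid side {'centre': [171.2, 227.7], 'score': 0.66} [ 0.4416 -0.1565  0.193 ]
0.85
```

```bash
python3 -c "
import cv2,numpy as np
a=cv2.imread('pics/top0.png');b=cv2.imread('pics/side0.png')
cv2.imwrite('pics/t2.png',cv2.resize(a[100:320,120:400],None,fx=2.7,fy=2.7))
cv2.imwrite('pics/s2.png',cv2.resize(b[100:340,150:420],None,fx=2.4,fy=2.4))"
```

```text
(no output)
```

View pics/top0.png

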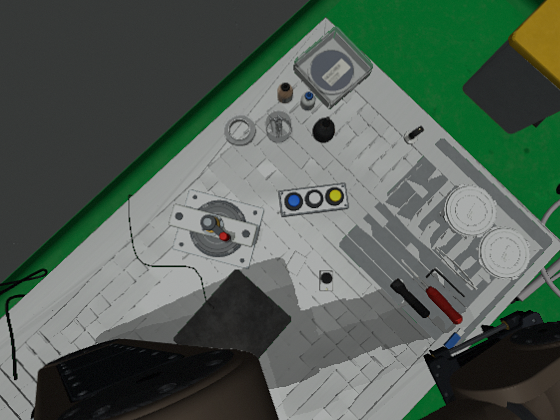

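View pics/side0.png

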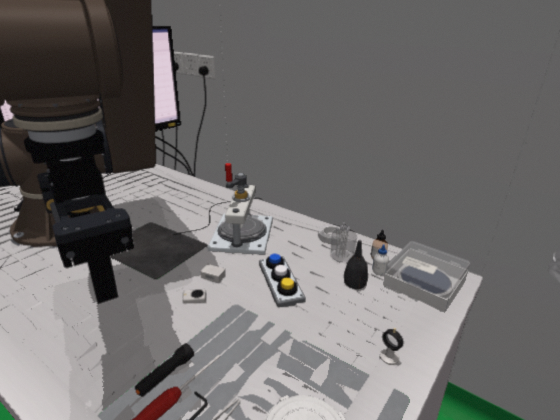

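View pics/t2.png

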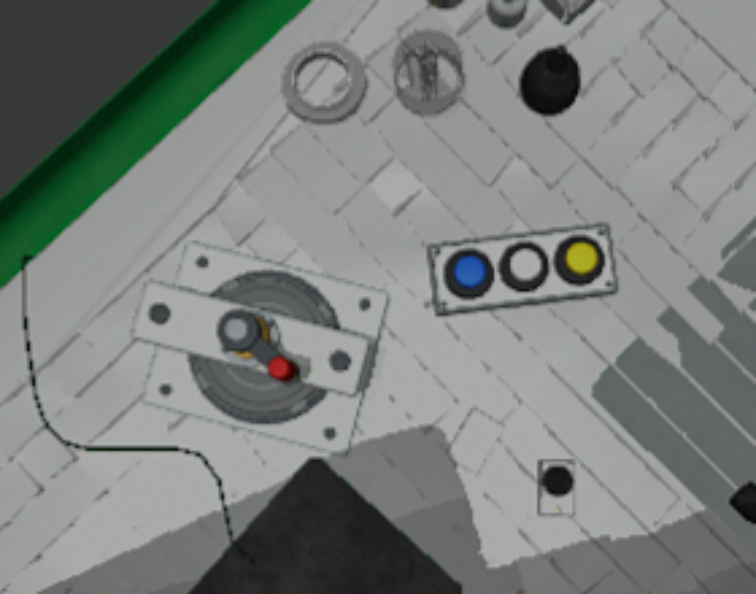

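View pics/s2.png

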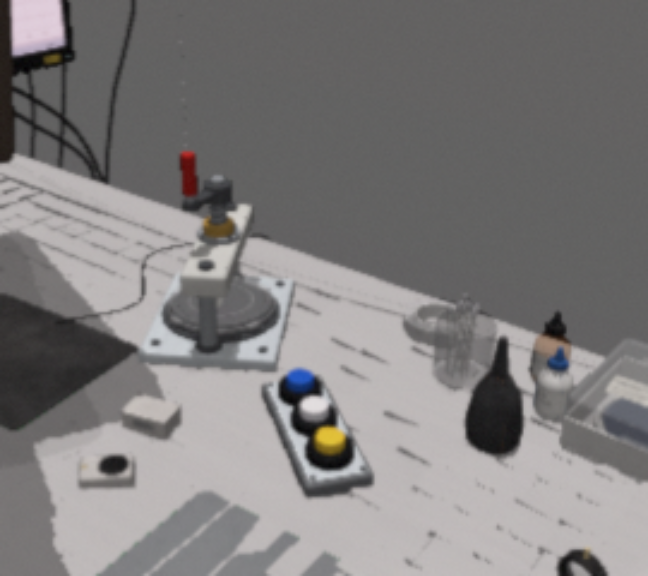

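```bash
cat >> h.py <<'E'
def tri(a,b):
    (c1,p1),(c2,p2)=a,b; o=[];d=[]
    for c,p in (a,b):
        T,K,D=campose(c); q=cv2.undistortPoints(np.array([[[p[1],p[0]]]],float),K,D)[0,0]
        v=T[:3,:3]@np.array([q[0],q[1],1]); o.append(T[:3,3]); d.append(v/np.linalg.norm(v))
    A=np.stack([d[0],-d[1]],1); s=np.linalg.lstsq(A,o[1]-o[0],rcond=None)[0]
    x,y=o[0]+s[0]*d[0],o[1]+s[1]*d[1]; return (x+y)/2,np.linalg.norm(x-y)
E
python3 - <<'E'
from h import *
B={}
for c in('top','side'):
    im=cv2.imread(f'pics/{c}0.png'); hsv=cv2.cvtColor(im,cv2.COLOR_BGR2HSV)
    for n,lo,hi in [('blue',(100,120,60),(130,255,255)),('yellow',(22,120,60),(35,255,255)),('red',(0,150,60),(6,255,255))]:
        m=cv2.inRange(hsv,lo,hi); 
        k,l,s,ce=cv2.connectedComponentsWithStats(m)
        for i in range(1,k):
            if s[i,4]>15: print(c,n,s[i],ce[i].round(1),at_z(c,ce[i][::-1],.04 if n!='red' else .212).round(4))
p=lambda *a:print(*a)
for n in ('key_white_top','keypad','spindle_top','handle_mid'):
    pass
p('sp',tri(('top',(219,205.4)),('side',(175.6,238.2))))
p('h',tri(('top',(234.2,226.3)),('side',(171.2,227.7))))
p('w',tri(('top',(198.7,315.7)),('side',(267.5,279.6))))
# depth
for n in('top',):
    im,d=arm.get_image('top'); T,K,D=campose('top')
    for r,c in [(200,294),(199,314.5),(196,336),(221,206),(236,224)]:
        q=cv2.undistortPoints(np.array([[[c,r]]],float),K,D)[0,0]; z=d[int(r),int(c)]
        p((r,c),z,(T[:3,:3]@np.array([q[0]*z,q[1]*z,z])+T[:3,3]).round(4))
E
```

```text
top blue [305  92   8   7  39] [308.5  95.2] [ 0.7713 -0.3218  0.04  ]
top blue [288 195  12  12 118] [293.5 200.3] [ 0.5309 -0.2897  0.04  ]
top blue [445 333  16  16 124] [452.4 340.9] [ 0.2353 -0.6276  0.04  ]
top yellow [ 508    0   52   85 2623] [540.9  38.4] [ 0.9178 -0.861   0.04  ]
top yellow [329 190  13  12 119] [335.  195.2] [ 0.5433 -0.3806  0.04  ]
top red [219 232   9   9  55] [223.1 235.9] [ 0.4409 -0.1587  0.212 ]
top red [427 287  35  37 385] [444.  304.6] [ 0.3264 -0.5449  0.212 ]
side blue [379 246   8   8  38] [382.3 250.3] [ 0.7802 -0.2951  0.04  ]
side blue [269 254  12  10  93] [274.5 258.5] [ 0.532  -0.2977  0.04  ]
side yellow [168 123   7   3  18] [171.4 124.1] [0.2115 0.8484 0.04  ]
side yellow [281 277  13  13 137] [286.7 283. ] [ 0.5441 -0.3861  0.04  ]
side red [225 163   7  19  96] [228.1 171.9] [ 0.4415 -0.2087  0.212 ]
side red [133 387  48  33 670] [159.6 404.7] [ 0.361  -0.7603  0.212 ]
sp (array([ 0.47090614, -0.11901908,  0.16602402]), np.float64(0.00783252030605839))
h (array([ 0.44319044, -0.16235797,  0.19542119]), np.float64(0.003497561649637623))
w (array([ 0.53574531, -0.33796936,  0.04395028]), np.float64(0.0026786467924820438))
(200, 294) 0.9346382 [ 0.5317 -0.2908  0.0384]
(199, 314.5) 0.93613863 [ 0.5347 -0.3359  0.0375]
(196, 336) 0.935556 [ 0.5417 -0.3829  0.0391]
(221, 206) 0.7981125 [ 0.4709 -0.1205  0.1678]
(236, 224) 0.75393564 [ 0.4409 -0.1599  0.2087]
```

```bash
cat >> h.py <<'E'
def d(x,y,z,p=None,yaw=None):
    st=arm.observe(); Rm=R.from_euler('xyz',st['eef_rot']).as_matrix()
    return (Rm.T@(np.array([x,y,z])-(st['tcp_pos'] if p is None else p))).round(4)
E
python3 - <<'E'
from h import *
print(d(.537,-.3353,.12),d(.537,-.3353,.075))
E
```

```text
[-0.0951 -0.3463  0.1117] [-0.0951 -0.3463  0.1567]
```

View pics/wrist0.png

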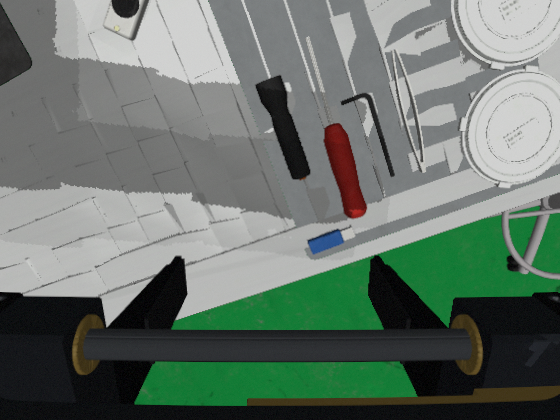

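Call:
{"api": "apply_moves", "payload": {"targets": [[255, -0.0151, -0.055, 0.02, 0], [255, -0.0302, -0.11, 0.04, 0], [255, -0.0453, -0.165, 0.06, 0], [255, -0.0604, -0.22, 0.08, 0], [255, -0.0755, -0.275, 0.1, 0], [255, -0.088, -0.32, 0.11, 0], [255, -0.0951, -0.3463, 0.14, 0], [255, -0.0951, -0.3463, 0.1567, 0], [255, -0.0951, -0.3463, 0.1567, 0], [255, -0.0951, -0.3463, 0.1567, 0]]}}

```text
time: 2.15
tcp_pos: [0.5366, -0.3364, 0.0758]
eef_rot: [-3.141, -0.001, -1.138]
force: [0.3, 0.2, 0.4]
opening: 0.026
```

```bash
python3 - <<'E'
from h import *
s=arm.observe();print(s['time'],s['tcp_pos'],s['eef_rot'],s['force'],s['opening'])
im,dd=arm.get_image('wrist');save('w1',im)
im,dd=arm.get_image('side');save('s1',cv2.resize(im[150:350,150:420],None,fx=2.5,fy=2.5))
print(d(.537,-.3353,.05))
E
```

```text
2.15 [ 0.53658189 -0.33637104  0.07575237] [-3.14124210e+00 -9.54918934e-04 -1.13823899e+00] [0.34116779 0.24889066 0.44169447] 0.025984047762054163
[-0.0009 -0.0006  0.026 ]
```

View pics/w1.png

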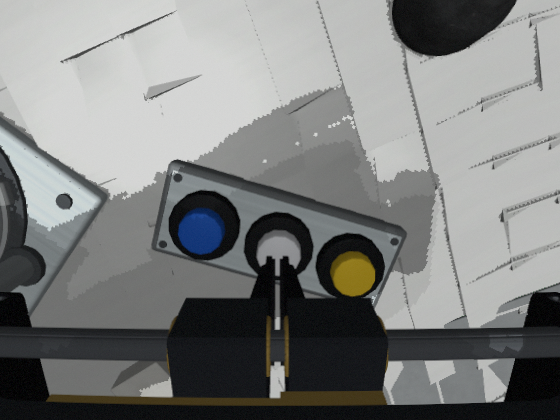

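View pics/s1.png

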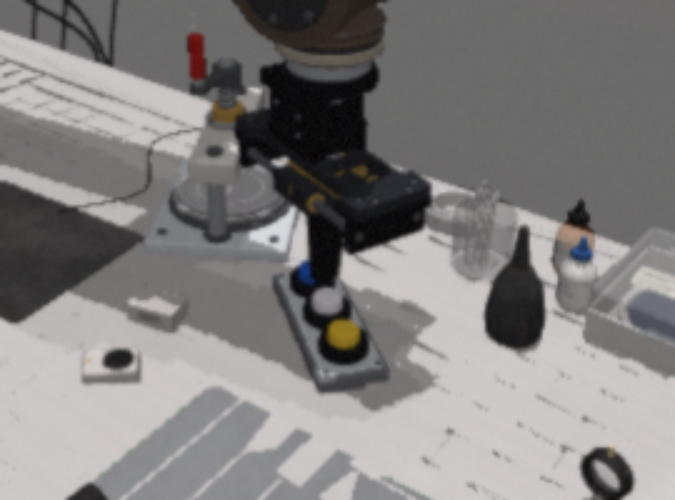

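Call:
{"api": "apply_moves", "payload": {"targets": [[255, -0.0009, -0.0006, 0, 0.18], [255, -0.0009, -0.0006, 0, 0.36], [255, -0.0009, -0.0006, 0, 0.54], [255, -0.0009, -0.0006, 0, 0.72], [255, -0.0009, -0.0006, 0, 0.9], [255, -0.0009, -0.0006, 0.005, 1.06], [255, -0.0009, -0.0006, 0.012, 1.06], [255, -0.0009, -0.0006, 0.018, 1.06], [255, -0.0009, -0.0006, 0.023, 1.06], [255, -0.0009, -0.0006, 0.026, 1.06], [255, -0.0009, -0.0006, 0.026, 1.06], [255, -0.0009, -0.0006, 0.026, 1.06]]}}

```text
time: 3.75
tcp_pos: [0.5371, -0.3345, 0.0506]
eef_rot: [-3.141, -0.0, -2.196]
force: [-7.0, 1.8, 18.4]
opening: 0.001
```

```bash
python3 - <<'E'
from h import *
s=arm.observe();print(s['time'],s['tcp_pos'],s['eef_rot'],s['force'])
im,dd=arm.get_image('wrist');save('w2',im)
E
```

```text
3.75 [ 0.53712682 -0.33450461  0.0505758 ] [-3.14054520e+00 -4.42819631e-04 -2.19567123e+00] [-7.00084657  1.7600244  18.38011867]
```

View pics/w2.png

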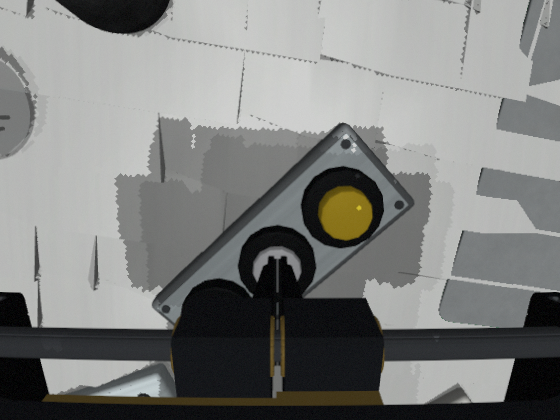

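Call:
{"api": "apply_moves", "payload": {"targets": [[255, 0, 0, -0.02, 0], [255, 0, 0, -0.025, 0], [255, -0.0165, 0.0157, -0.025, 0], [255, -0.0333, 0.0314, -0.025, 0], [255, -0.0333, 0.0314, -0.025, 0], [255, -0.0333, 0.0314, -0.015, 0], [255, -0.0333, 0.0314, -0.007, 0], [255, -0.0333, 0.0314, -0.002, 0], [255, -0.0333, 0.0314, 0, 0], [255, -0.0333, 0.0314, 0, 0], [255, -0.0333, 0.0314, 0, 0]]}}

```text
time: 5.18
tcp_pos: [0.5313, -0.2892, 0.0505]
eef_rot: [-3.14, -0.0, -2.197]
force: [-4.7, 2.6, 22.1]
opening: 0.007
```

```bash
python3 - <<'E'
from h import *
s=arm.observe();print(s['time'],s['tcp_pos'],s['eef_rot'],s['force'])
im,dd=arm.get_image('wrist');save('w3',im)
E
```

```text
5.175 [ 0.53130638 -0.28923658  0.05051655] [-3.14037020e+00 -1.49549175e-04 -2.19720474e+00] [-4.69786306  2.55256883 22.08170074]
```

View pics/w3.png

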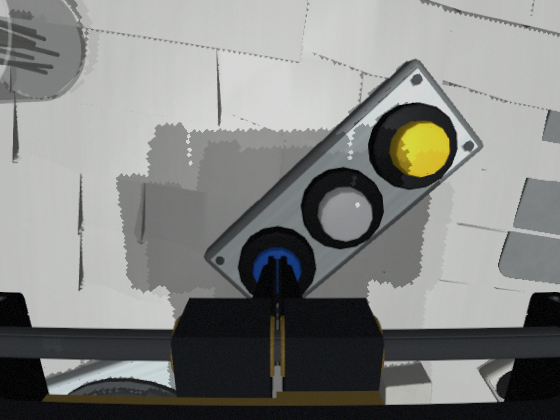

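Blue is centred under the fingers at about (277,268), bottomed at 22 N. Next is yellow.

Call:
{"api": "apply_moves", "payload": {"targets": [[255, 0, 0, -0.02, 0], [255, 0, 0, -0.025, 0], [255, 0.022, -0.021, -0.025, 0], [255, 0.044, -0.042, -0.025, 0], [255, 0.0663, -0.063, -0.025, 0], [255, 0.0663, -0.063, -0.025, 0], [255, 0.0663, -0.063, -0.015, 0], [255, 0.0663, -0.063, -0.007, 0], [255, 0.0663, -0.063, -0.002, 0], [255, 0.0663, -0.063, 0, 0], [255, 0.0663, -0.063, 0, 0], [255, 0.0663, -0.063, 0, 0]]}}

```text
time: 6.72
tcp_pos: [0.5432, -0.3785, 0.0506]
eef_rot: [3.141, 0.0, -2.196]
force: [-6.6, 5.9, 20.0]
opening: 0.005
```

```bash
python3 - <<'E'
from h import *
s=arm.observe();print(s['time'],s['tcp_pos'],s['eef_rot'],s['force'])
im,dd=arm.get_image('wrist');save('w4',im)
E
```

```text
6.725 [ 0.54319744 -0.37851162  0.05057095] [ 3.14090027e+00  1.58269831e-04 -2.19641981e+00] [-6.61280729  5.89699916 19.97498176]
```

View pics/w4.png

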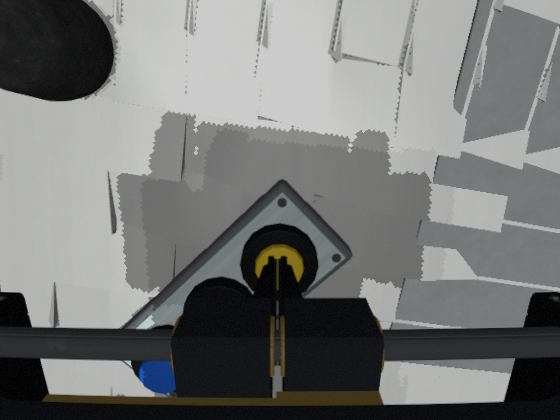

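Call:
{"api": "apply_moves", "payload": {"targets": [[255, 0, 0, -0.05, 0], [255, 0, 0, -0.1, 0], [255, 0, 0, -0.15, 0], [255, 0, 0, -0.2, -0.18], [200, -0.02, 0.035, -0.22, -0.36], [150, -0.04, 0.07, -0.225, -0.54], [128, -0.06, 0.105, -0.225, -0.72], [128, -0.08, 0.14, -0.225, -0.9], [128, -0.1, 0.175, -0.225, -1.08], [128, -0.118, 0.211, -0.225, -1.26], [128, -0.118, 0.211, -0.225, -1.44], [128, -0.118, 0.211, -0.225, -1.57], [128, -0.118, 0.211, -0.225, -1.57], [128, -0.118, 0.211, -0.225, -1.57]]}}

```text
time: 8.52
tcp_pos: [0.4416, -0.1601, 0.2738]
eef_rot: [3.142, 0.0, -0.63]
force: [0.7, 0.2, 0.1]
opening: 0.497
```

```bash
python3 - <<'E'
from h import *
s=arm.observe();print(s['time'],s['joints'],s['tcp_pos'],s['eef_rot'],s['force'])
for c in('wrist','side','top'):
    im,dd=arm.get_image(c);save('5'+c,im);np.save('5'+c,dd)
E
```

```text
8.525 [-4.88523707e-01  2.21613495e-01  1.86574963e+00 -7.81738628e-05
  1.05424629e+00  1.41296076e-01] [ 0.44158274 -0.16008822  0.27381495] [ 3.14152300e+00  7.02521198e-06 -6.29781173e-01] [0.74261985 0.22122279 0.07119148]
```

View pics/5wrist.png

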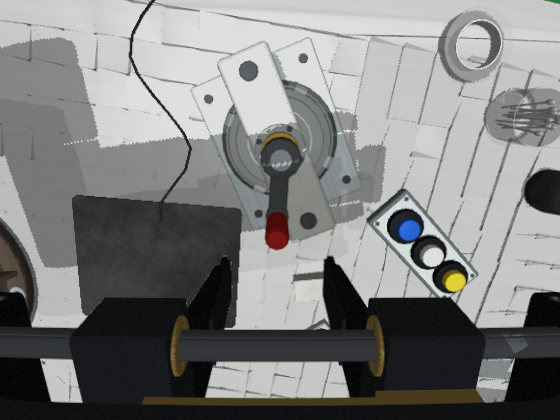

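View pics/5side.png

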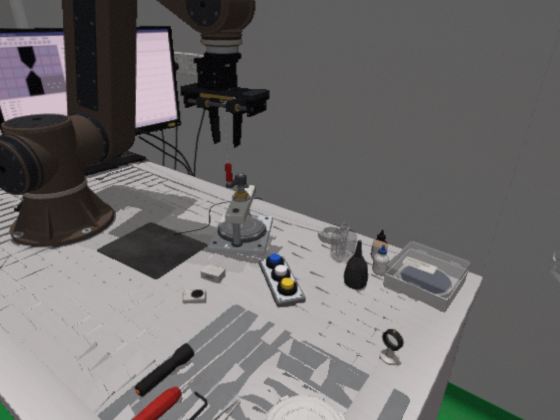

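```bash
cat >> h.py <<'E'
def cloud(c,dd,st=None):
    T,K,D=campose(c,st); v,u=np.mgrid[0:420,0:560]
    q=cv2.undistortPoints(np.stack([u,v],-1).reshape(-1,1,2).astype(float),K,D).reshape(420,560,2)
    P=np.dstack([q,np.ones((420,560))])*dd[...,None]
    return P@T[:3,:3].T+T[:3,3]
E
python3 - <<'E'
from h import *
st=arm.observe()
for c in('wrist','top'):
    im=cv2.imread(f'pics/5{c}.png'); dd=np.load(f'5{c}.npy'); P=cloud(c,dd,st)
    hsv=cv2.cvtColor(im,cv2.COLOR_BGR2HSV)
    near=(np.hypot(P[...,0]-.441,P[...,1]+.16)<.03)&(P[...,2]>.15)&(dd>0)
    red=cv2.inRange(hsv,(0,130,40),(8,255,255))>0
    m=near&red
    zt=np.percentile(P[m][:,2],90) if m.any() else 0
    t=m&(P[...,2]>zt-.004)
    print(c,m.sum(),t.sum(),zt,P[t].mean(0).round(4), (P[t].min(0)+P[t].max(0))/2)
    nh=(np.hypot(P[...,0]-.471,P[...,1]+.12)<.02)&(P[...,2]>.155)&(P[...,2]<.18)&(dd>0)
    print('hub',nh.sum(),P[nh].mean(0).round(4),np.median(P[nh][:,2]), np.argwhere(nh).mean(0))
for r in arm.place_of('wrist','spindle_top')[:1]: print(r,at_z('wrist',r['centre'],.17,st))
for r in arm.place_of('wrist','handle_mid')[:1]: print(r,at_z('wrist',r['centre'],.193,st))
E
```

```text
wrist 692 382 0.21128165995512946 [ 0.4429 -0.1564  0.2104] [ 0.44271037 -0.15656153  0.20992185]
hub 1347 [ 0.4703 -0.1225  0.1661] 0.1653065905245253 [159.34075724 280.21974759]<stdin>:11: RuntimeWarning: Mean of empty slice.
  ret = um.true_divide(
Traceback (most recent call last):
ValueError: zero-size array to reduction operation minimum which has no identity
```

```bash
python3 - <<'E'
from h import *
st=arm.observe()
dd=np.load('5wrist.npy'); P=cloud('wrist',dd,st); im=cv2.imread('pics/5wrist.png')
nh=(np.hypot(P[...,0]-.471,P[...,1]+.12)<.03)&(P[...,2]>.155)&(P[...,2]<.185)
print(np.histogram(P[nh][:,2],bins=np.arange(.154,.186,.002)))
g=cv2.cvtColor(im,cv2.COLOR_BGR2GRAY)
cv2.imwrite('pics/c5.png',cv2.resize(im[110:270,200:360],None,fx=3.7,fy=3.7))
for r in arm.place_of('wrist','spindle_top')[:1]: print(r,at_z('wrist',r['centre'],.17,st))
for r in arm.place_of('wrist','handle_mid')[:1]: print(r,at_z('wrist',r['centre'],.193,st))
for r in arm.place_of('wrist','handle')[:1]: print(r,at_z('wrist',r['centre'],.172,st))
E
```

```text
(array([  5,   4,  35, 253, 139, 708,  80, 168, 202,   2,   0,   0,   0,
         0,   0]), array([0.154, 0.156, 0.158, 0.16 , 0.162, 0.164, 0.166, 0.168, 0.17 ,
       0.172, 0.174, 0.176, 0.178, 0.18 , 0.182, 0.184]))
{'centre': [159.2, 283.1], 'score': 0.83} [ 0.47238332 -0.12308902  0.17      ]
{'centre': [229.5, 279.4], 'score': 0.62} [ 0.44403631 -0.15752622  0.193     ]
{'centre': [220.6, 276.6], 'score': 0.85} [ 0.44224663 -0.15670337  0.172     ]
```

View pics/c5.png

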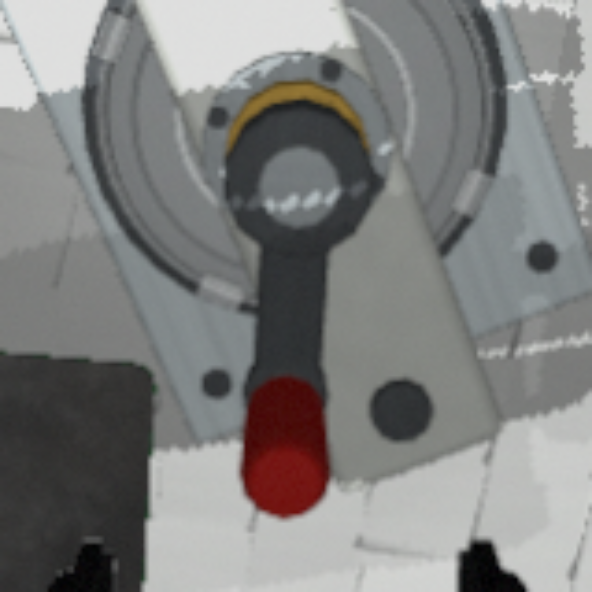

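Call:
{"api": "apply_moves", "payload": {"targets": [[128, -0.001, -0.0033, 0.02, 0], [128, -0.001, -0.0033, 0.045, 0], [128, -0.001, -0.0033, 0.065, 0], [128, -0.001, -0.0033, 0.076, 0], [128, -0.001, -0.0033, 0.081, 0], [128, -0.001, -0.0033, 0.081, 0], [255, -0.001, -0.0033, 0.081, 0], [255, -0.001, -0.0033, 0.081, 0], [255, -0.001, -0.0033, 0.081, 0], [255, -0.001, -0.0033, 0.081, 0], [255, -0.001, -0.0033, 0.081, 0]]}}

```text
time: 10.2
tcp_pos: [0.4427, -0.1569, 0.1929]
eef_rot: [3.142, 0.0, -0.627]
force: [-0.1, -0.8, -0.8]
opening: 0.159
```

```bash
python3 - <<'E'
from h import *
s=arm.observe();print(s['time'],s['joints'],s['tcp_pos'],s['eef_rot'],s['force'],s['opening'])
for c in('wrist','side'):
    im,dd=arm.get_image(c);save('6'+c,im);np.save('6'+c,dd)
im=cv2.imread('pics/6side.png');cv2.imwrite('pics/6s.png',cv2.resize(im[60:260,150:350],None,fx=3,fy=3))
E
```

```text
10.2 [-4.81331370e-01  3.23414756e-01  1.97403348e+00 -5.90812654e-05
  8.44200888e-01  1.45704068e-01] [ 0.44269014 -0.15688423  0.19294223] [ 3.14154076e+00  4.94653481e-05 -6.26996189e-01] [-0.08969234 -0.81117688 -0.76864364] 0.15914880018255262
```

View pics/6wrist.png

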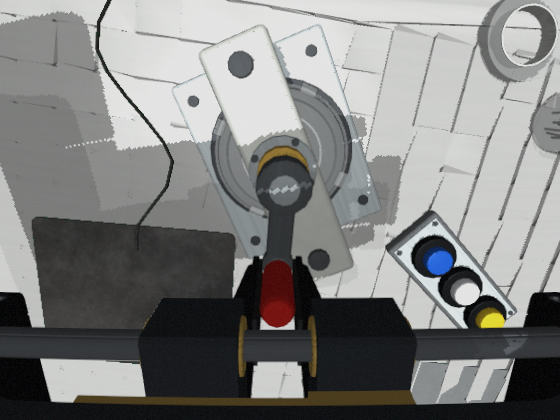

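View pics/6s.png

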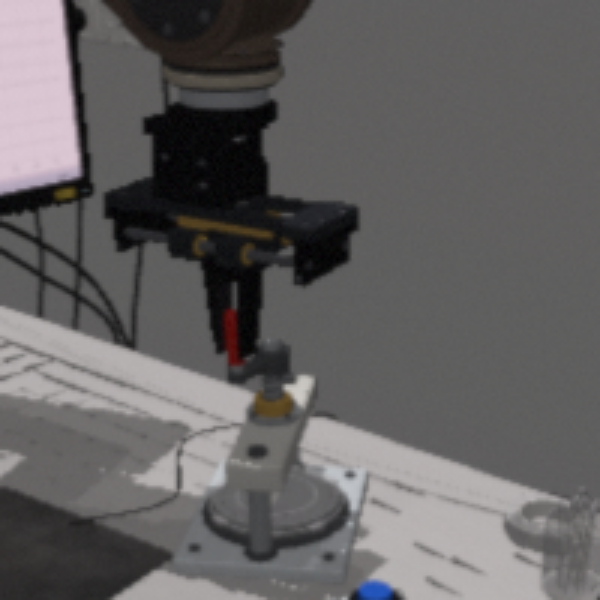

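```bash
cat >> h.py <<'E'
def rows(a0,angs,r=.045,yaw=-.627):
    X=np.array([np.cos(yaw),np.sin(yaw)]);Y=np.array([np.sin(yaw),-np.cos(yaw)])
    p0=r*np.array([np.cos(a0),np.sin(a0)])
    out=[]
    for a in angs:
        v=r*np.array([np.cos(a),np.sin(a)])-p0
        out.append([255,round(float(v@X),4),round(float(v@Y),4),0,0])
    return out
C=np.array([.4718,-.1222])
def hub(n=None):
    st=arm.observe()
    print('t',st['time'],'tcp',st['tcp_pos'].round(4),'F',st['force'].round(2),'T',st['torque'].round(2),'op',round(st['opening'],3))
    v=st['tcp_pos'][:2]-C; print('ang',np.arctan2(v[1],v[0]),'r',np.hypot(*v))
    for c in ('wrist','top'):
        im,dd=arm.get_image(c); P=cloud(c,dd,st)
        m=(np.hypot(P[...,0]-C[0],P[...,1]-C[1])<.006)&(P[...,2]>.14)&(P[...,2]<.19)
        print(c,m.sum(),np.percentile(P[m][:,2],[20,50,80]).round(4) if m.any() else None)
        if n: save(n+c,im)
E
python3 - <<'E'
from h import *
hub()
print(rows(-2.278,-2.278+np.arange(1,5)*.15))
E
```

```text
t 10.3 tcp [ 0.4427 -0.1569  0.1929] F [-0.33 -0.23  0.12] T [ 0.13  0.02 -0.02] op 0.161
ang -2.2697774161610966 r 0.045285337674173295
wrist 453 [0.1695 0.17   0.1706]
top 0 None
[[255, 0.0067, 0.0, 0, 0], [255, 0.0134, -0.0009, 0, 0], [255, 0.0199, -0.0029, 0, 0], [255, 0.026, -0.0058, 0, 0]]
```

Call:
{"api": "apply_moves", "payload": {"targets": [[255, 0.0067, 0.0, 0, 0], [255, 0.0134, -0.0009, 0, 0], [255, 0.0199, -0.0029, 0, 0], [255, 0.026, -0.0058, 0, 0], [255, 0.026, -0.0058, 0, 0]]}}

```text
time: 11.02
tcp_pos: [0.468, -0.1676, 0.1929]
eef_rot: [-3.141, -0.001, -0.627]
force: [1.2, 1.7, 0.3]
opening: 0.166
```

```bash
python3 - <<'E'
from h import *
hub('7')
print(rows(-1.678,-1.678+np.arange(1,3)*.15))
E
```

```text
t 11.025 tcp [ 0.468  -0.1676  0.1929] F [1.2  1.71 0.3 ] T [ 0.35 -0.22  0.  ] op 0.166
ang -1.6553687158574872 r 0.04552739032991026
wrist 438 [0.1703 0.1707 0.1712]
top 0 None
[[255, 0.0056, -0.0038, 0, 0], [255, 0.0105, -0.0083, 0, 0]]
```

View pics/7wrist.png

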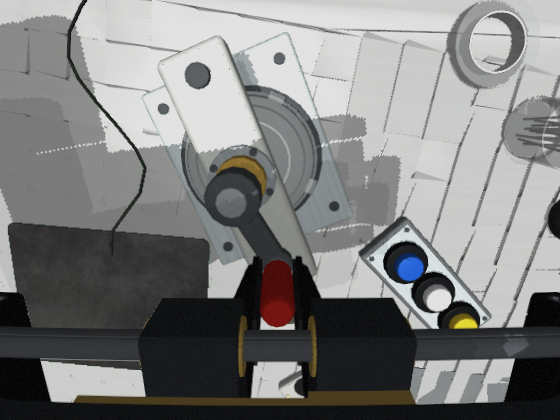

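```bash
python3 - <<'E'
from h import *
print(rows(-1.678,-1.678+np.arange(1,5)*.15));print(rows(-1.078,-1.078+np.arange(1,5)*.15));print(rows(-.478,-.478+np.arange(1,5)*.15))
E
```

```text
[[255, 0.0056, -0.0038, 0, 0], [255, 0.0105, -0.0083, 0, 0], [255, 0.0148, -0.0136, 0, 0], [255, 0.0181, -0.0194, 0, 0]]
[[255, 0.0025, -0.0063, 0, 0], [255, 0.004, -0.0128, 0, 0], [255, 0.0045, -0.0196, 0, 0], [255, 0.004, -0.0263, 0, 0]]
[[255, -0.0015, -0.0066, 0, 0], [255, -0.004, -0.0129, 0, 0], [255, -0.0073, -0.0187, 0, 0], [255, -0.0115, -0.024, 0, 0]]
```

Call:
{"api": "apply_moves", "payload": {"targets": [[255, 0.0056, -0.0038, 0, 0], [255, 0.0105, -0.0083, 0, 0], [255, 0.0148, -0.0136, 0, 0], [255, 0.0181, -0.0194, 0, 0], [255, 0.0181, -0.0194, 0, 0]]}}

```text
time: 11.75
tcp_pos: [0.4937, -0.1621, 0.1929]
eef_rot: [-3.141, -0.0, -0.627]
force: [-1.2, 1.8, 0.1]
opening: 0.165
```

```bash
python3 - <<'E'
from h import *
hub('8')
E
```

```text
t 11.75 tcp [ 0.4937 -0.1621  0.1929] F [-1.23  1.79  0.12] T [ 0.33  0.27 -0.03] op 0.165
ang -1.0685332377928 r 0.04550835542714279
wrist 403 [0.1709 0.1714 0.1719]
top 0 None
```

View pics/8wrist.png

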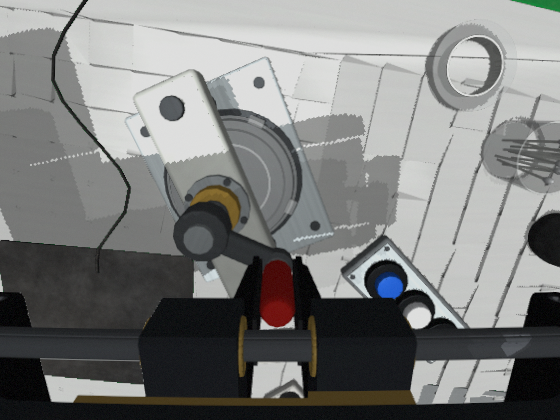

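Call:
{"api": "apply_moves", "payload": {"targets": [[255, 0.0025, -0.0063, 0, 0], [255, 0.004, -0.0128, 0, 0], [255, 0.0045, -0.0196, 0, 0], [255, 0.004, -0.0263, 0, 0], [255, 0.004, -0.0263, 0, 0]]}}

```text
time: 12.48
tcp_pos: [0.5122, -0.1428, 0.1929]
eef_rot: [-3.141, -0.0, -0.627]
force: [-2.4, 2.5, 0.1]
opening: 0.163
```

```bash
python3 - <<'E'
from h import *
hub('9')
im,dd=arm.get_image('side');save('9s',cv2.resize(im[60:260,150:350],None,fx=3,fy=3))
E
```

```text
t 12.475 tcp [ 0.5122 -0.1428  0.1929] F [-2.4   2.54  0.06] T [ 0.49  0.39 -0.03] op 0.163
ang -0.4713669266082396 r 0.045383015851329145
wrist 351 [0.1718 0.1723 0.1728]
top 0 None
```

View pics/9wrist.png

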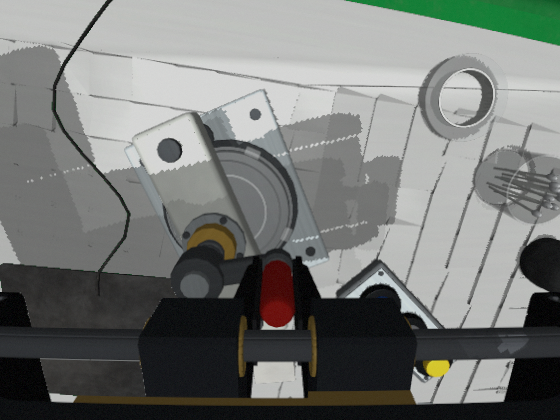

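View pics/9s.png

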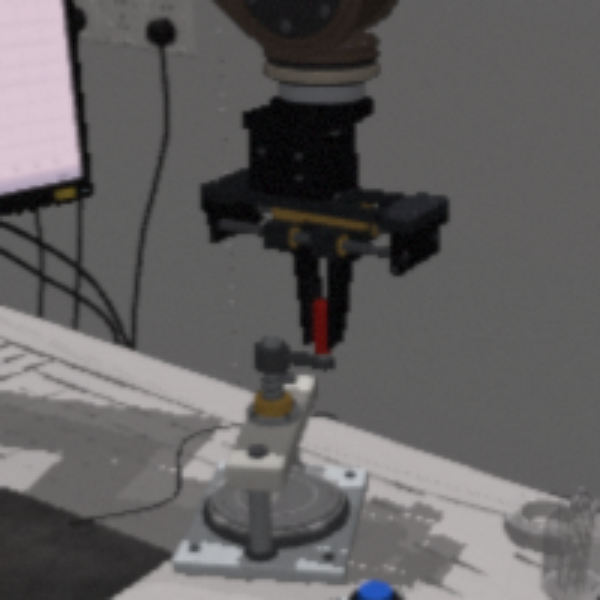

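Call:
{"api": "apply_moves", "payload": {"targets": [[255, -0.0015, -0.0066, 0, -0.15], [255, -0.004, -0.0129, 0, -0.3], [255, -0.0073, -0.0187, 0, -0.45], [255, -0.0115, -0.024, 0, -0.6], [255, -0.0115, -0.024, 0, -0.6]]}}

```text
time: 13.25
tcp_pos: [0.5163, -0.1172, 0.1929]
eef_rot: [3.142, 0.001, -0.027]
force: [-3.4, 0.2, 0.0]
opening: 0.165
```

```bash
python3 - <<'E'
from h import *
hub('10'); y=arm.observe()['eef_rot'][2]; print(y)
print(rows(.122,.122+np.arange(1,5)*.15,yaw=y))
im,dd=arm.get_image('side');save('10s',cv2.resize(im[60:260,150:350],None,fx=3,fy=3))
E
```

```text
t 13.25 tcp [ 0.5163 -0.1172  0.1929] F [-3.36  0.16  0.03] T [ 0.16  0.79 -0.03] op 0.165
ang 0.111776252993545 r 0.04480719019752089
wrist 356 [0.1725 0.1729 0.1735]
top 0 None
-0.030172231758427426
[[255, -0.0015, -0.0066, 0, 0], [255, -0.004, -0.0128, 0, 0], [255, -0.0074, -0.0187, 0, 0], [255, -0.0116, -0.0239, 0, 0]]
```

View pics/10wrist.png

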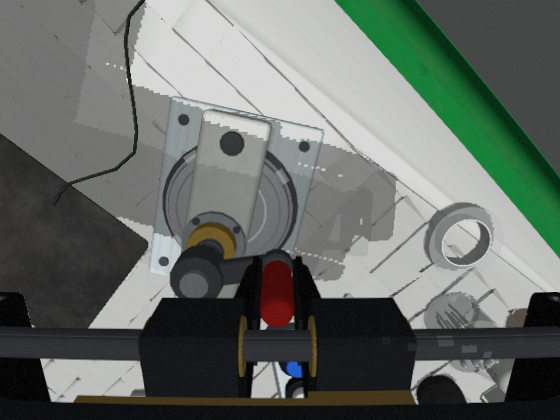

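View pics/10s.png

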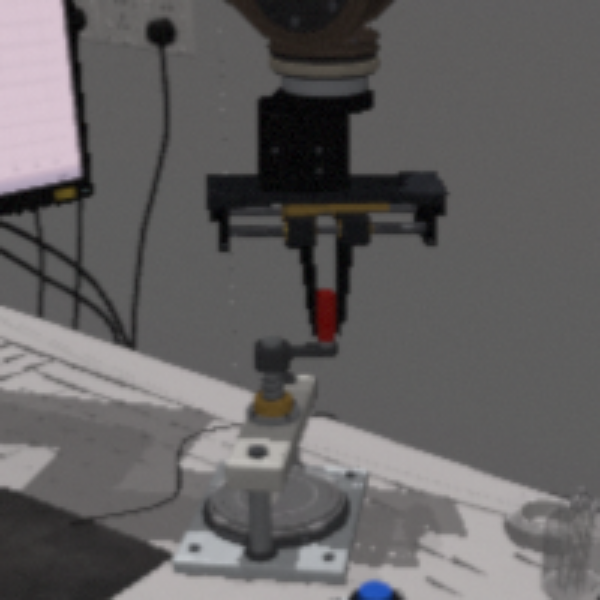

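Call:
{"api": "apply_moves", "payload": {"targets": [[255, -0.0015, -0.0066, 0, -0.15], [255, -0.004, -0.0128, 0, -0.3], [255, -0.0074, -0.0187, 0, -0.45], [255, -0.0116, -0.0239, 0, -0.6], [255, -0.0116, -0.0239, 0, -0.6]]}}

```text
time: 14.02
tcp_pos: [0.5055, -0.0934, 0.193]
eef_rot: [3.141, 0.0, 0.571]
force: [-4.5, -1.7, -0.4]
opening: 0.161
```

```bash
python3 - <<'E'
from h import *
hub('11'); y=arm.observe()['eef_rot'][2]; print(y)
print(rows(.722,.722+np.arange(1,4)*.15,yaw=y))
im,dd=arm.get_image('side');save('11s',cv2.resize(im[60:260,150:350],None,fx=3,fy=3))
E
```

```text
t 14.025 tcp [ 0.5055 -0.0934  0.193 ] F [-4.53 -1.7  -0.37] T [-0.37  0.71 -0.05] op 0.161
ang 0.7066668813110563 r 0.04436730103921132
wrist 329 [0.1652 0.1657 0.1661]
top 0 None
0.5690426442114362
[[255, -0.0015, -0.0066, 0, 0], [255, -0.004, -0.0128, 0, 0], [255, -0.0074, -0.0187, 0, 0]]
```

View pics/11s.png

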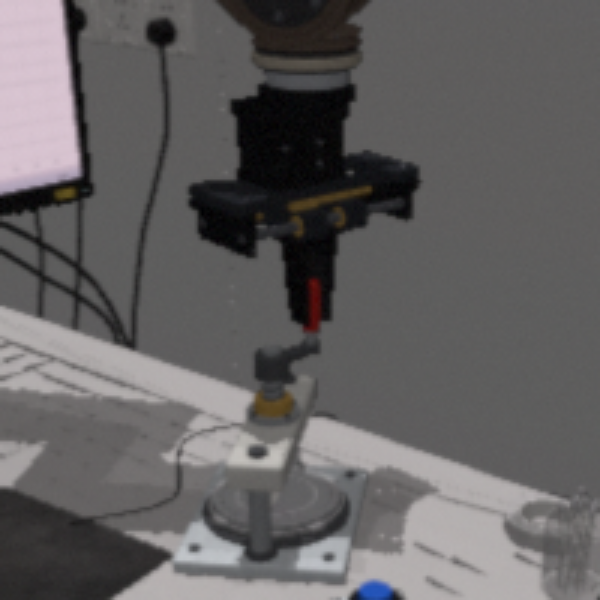

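```bash
python3 - <<'E'
from h import *
y=.571
print(rows(.722,.722-np.arange(1,16)*.15,yaw=y))
a=.722-2.25
print(rows(a,a-np.arange(1,16)*.15,yaw=y))
a-=2.25
print(rows(a,a-np.arange(1,15)*.15,yaw=y),a-2.1)
E
```

```text
[[255, 0.0005, 0.0067, 0, 0], [255, 0.0, 0.0134, 0, 0], [255, -0.0015, 0.02, 0, 0], [255, -0.0039, 0.0263, 0, 0], [255, -0.0073, 0.0321, 0, 0], [255, -0.0115, 0.0374, 0, 0], [255, -0.0165, 0.042, 0, 0], [255, -0.0221, 0.0458, 0, 0], [255, -0.0281, 0.0487, 0, 0], [255, -0.0346, 0.0507, 0, 0], [255, -0.0413, 0.0517, 0, 0], [255, -0.048, 0.0516, 0, 0], [255, -0.0547, 0.0506, 0, 0], [255, -0.0611, 0.0486, 0, 0], [255, -0.0672, 0.0456, 0, 0]]
[[255, -0.0056, -0.0038, 0, 0], [255, -0.0105, -0.0084, 0, 0], [255, -0.0146, -0.0137, 0, 0], [255, -0.018, -0.0196, 0, 0], [255, -0.0204, -0.0259, 0, 0], [255, -0.0219, -0.0325, 0, 0], [255, -0.0223, -0.0392, 0, 0], [255, -0.0218, -0.0459, 0, 0], [255, -0.0202, -0.0525, 0, 0], [255, -0.0177, -0.0587, 0, 0], [255, -0.0143, -0.0646, 0, 0], [255, -0.01, -0.0698, 0, 0], [255, -0.005, -0.0743, 0, 0], [255, 0.0006, -0.0781, 0, 0], [255, 0.0067, -0.0809, 0, 0]]
[[255, 0.0065, -0.0019, 0, 0], [255, 0.0131, -0.0028, 0, 0], [255, 0.0199, -0.0028, 0, 0], [255, 0.0265, -0.0017, 0, 0], [255, 0.033, 0.0004, 0, 0], [255, 0.039, 0.0034, 0, 0], [255, 0.0445, 0.0073, 0, 0], [255, 0.0494, 0.0119, 0, 0], [255, 0.0535, 0.0172, 0, 0], [255, 0.0568, 0.0231, 0, 0], [255, 0.0592, 0.0294, 0, 0], [255, 0.0606, 0.036, 0, 0], [255, 0.061, 0.0428, 0, 0], [255, 0.0604, 0.0495, 0, 0]] -5.878
```

Call:
{"api": "apply_moves", "payload": {"targets": [[255, 0.0005, 0.0067, 0, 0], [255, 0.0, 0.0134, 0, 0], [255, -0.0015, 0.02, 0, 0], [255, -0.0039, 0.0263, 0, 0], [255, -0.0073, 0.0321, 0, 0], [255, -0.0115, 0.0374, 0, 0], [255, -0.0165, 0.042, 0, 0], [255, -0.0221, 0.0458, 0, 0], [255, -0.0281, 0.0487, 0, 0], [255, -0.0346, 0.0507, 0, 0], [255, -0.0413, 0.0517, 0, 0], [255, -0.048, 0.0516, 0, 0], [255, -0.0547, 0.0506, 0, 0], [255, -0.0611, 0.0486, 0, 0], [255, -0.0672, 0.0456, 0, 0]]}}

```text
time: 16.05
tcp_pos: [0.4746, -0.1677, 0.193]
eef_rot: [3.141, -0.002, 0.569]
force: [0.4, 5.5, -0.7]
opening: 0.162
```

```bash
python3 - <<'E'
from h import *
hub('12'); y=arm.observe()['eef_rot'][2]; print(y)
im,dd=arm.get_image('side');save('12s',cv2.resize(im[60:260,150:350],None,fx=3,fy=3))
E
```

```text
t 16.05 tcp [ 0.4746 -0.1677  0.193 ] F [ 0.36  5.45 -0.71] T [ 1.09 -0.34  0.02] op 0.162
ang -1.50936055400092 r 0.04562863519117428
wrist 401 [0.1625 0.1631 0.1636]
top 0 None
0.5692420170345622
```

View pics/12s.png

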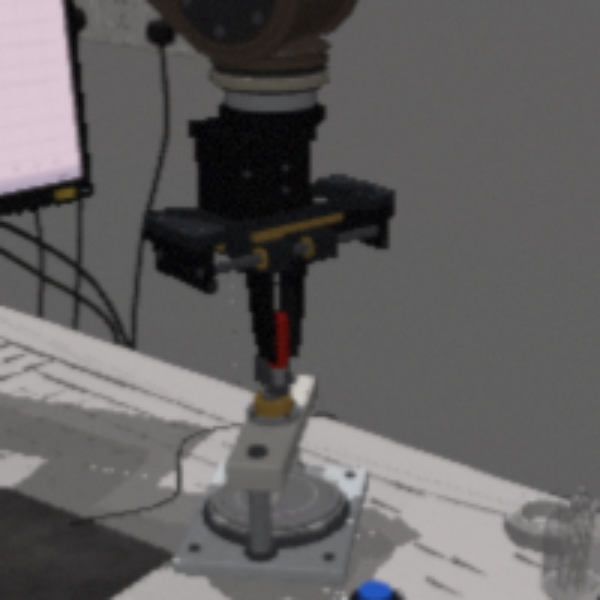

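Call:
{"api": "apply_moves", "payload": {"targets": [[255, -0.0056, -0.0038, 0, 0], [255, -0.0105, -0.0084, 0, 0], [255, -0.0146, -0.0137, 0, 0], [255, -0.018, -0.0196, 0, 0], [255, -0.0204, -0.0259, 0, 0], [255, -0.0219, -0.0325, 0, 0], [255, -0.0223, -0.0392, 0, 0], [255, -0.0218, -0.0459, 0, 0], [255, -0.0202, -0.0525, 0, 0], [255, -0.0177, -0.0587, 0, 0], [255, -0.0143, -0.0646, 0, 0], [255, -0.01, -0.0698, 0, 0], [255, -0.005, -0.0743, 0, 0], [255, 0.0006, -0.0781, 0, 0], [255, 0.0067, -0.0809, 0, 0]]}}

```text
time: 18.08
tcp_pos: [0.4355, -0.0953, 0.1927]
eef_rot: [-3.14, 0.001, 0.573]
force: [-4.8, 0.5, -1.6]
opening: 0.162
```

```bash
python3 - <<'E'
from h import *
hub('13'); y=arm.observe()['eef_rot'][2]; print(y)
im,dd=arm.get_image('side');save('13s',cv2.resize(im[60:260,150:350],None,fx=3,fy=3))
E
```

```text
t 18.075 tcp [ 0.4355 -0.0953  0.1927] F [-4.82  0.54 -1.56] T [ 0.12  0.66 -0.03] op 0.162
ang 2.5044078093011377 r 0.04520623962482354
wrist 0 None
top 10 [0.1589 0.1595 0.16  ]
0.5733617314992454
```

View pics/13s.png

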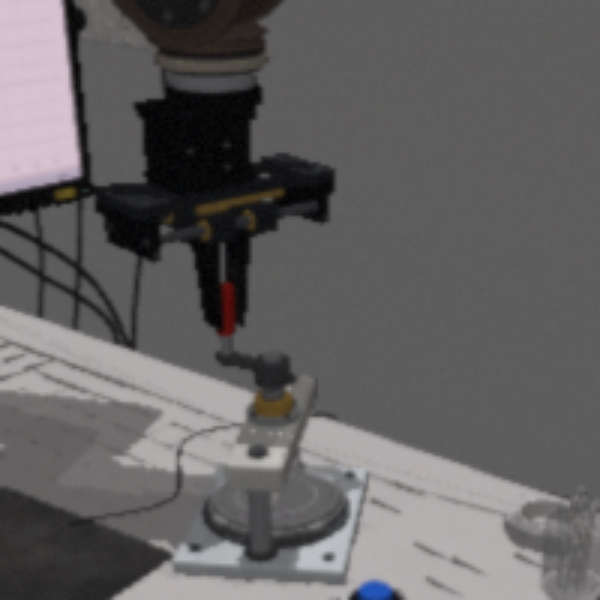

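View pics/13wrist.png

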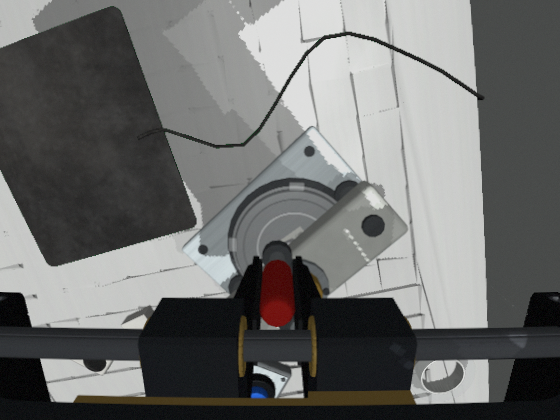

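Call:
{"api": "apply_moves", "payload": {"targets": [[255, 0.0065, -0.0019, 0, 0], [255, 0.0131, -0.0028, 0, 0], [255, 0.0199, -0.0028, 0, 0], [255, 0.0265, -0.0017, 0, 0], [255, 0.033, 0.0004, 0, 0], [255, 0.039, 0.0034, 0, 0], [255, 0.0445, 0.0073, 0, 0], [255, 0.0494, 0.0119, 0, 0], [255, 0.0535, 0.0172, 0, 0], [255, 0.0568, 0.0231, 0, 0], [255, 0.0592, 0.0294, 0, 0], [255, 0.0606, 0.036, 0, 0], [255, 0.061, 0.0428, 0, 0], [255, 0.0604, 0.0495, 0, 0], [255, 0.0604, 0.0495, 0, 0], [255, 0.0604, 0.0495, 0, 0], [255, 0.0604, 0.0495, 0, 0]]}}

```text
time: 20.35
tcp_pos: [0.513, -0.1055, 0.1928]
eef_rot: [-3.141, 0.001, 0.573]
force: [-4.4, -4.0, -1.8]
opening: 0.162
```

```bash
python3 - <<'E'
from h import *
hub('14'); print(arm.observe()['joint_vel'].round(4))
im,dd=arm.get_image('side');save('14s',cv2.resize(im[60:260,150:350],None,fx=3,fy=3))
E
```

```text
t 20.35 tcp [ 0.513  -0.1055  0.1928] F [-4.35 -4.03 -1.76] T [-0.6   0.84 -0.01] op 0.162
ang 0.38452924502653574 r 0.044414812364642925
wrist 330 [0.1569 0.1574 0.1579]
top 0 None
[-0.0007  0.0007 -0.0017 -0.001   0.     -0.0015]
```

View pics/14s.png

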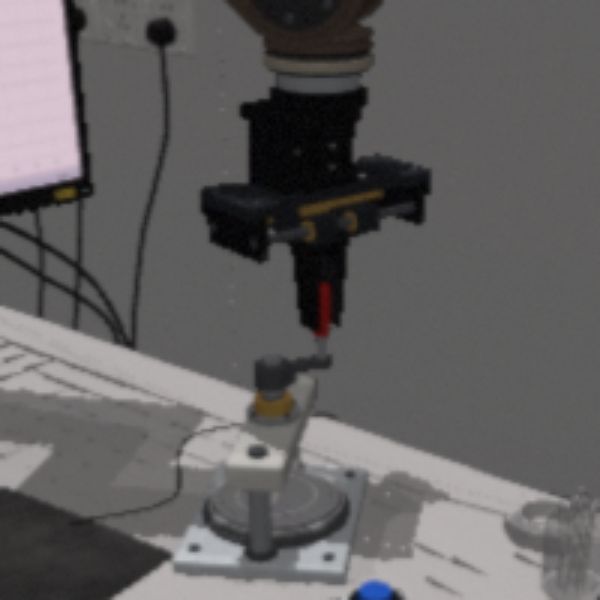

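View pics/14wrist.png

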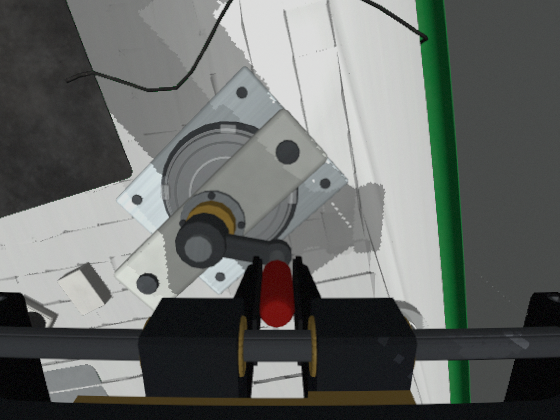

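```bash
python3 -c "
from rig import arm
print(arm.sign_off())"
```

```text
the job is handed in; nothing more can be done
None
```

I pressed the keys white, blue, then yellow. Then I turned the crank backward until the spindle dropped and forward one turn, and handed the job in at about 20.4 s with the handle gripped. No verdict was reported.

- **Keys:** each key reached its stop, with 18 to 22 N upward on the tool. I lifted clear between keys.
- **Thread drop:** turning backward, the hub climbed from 170.0 to 172.9 mm by the wrist camera's depth. It read 165.7 mm after the next 0.6 rad. The force showed only about 0.4 N of extra downward pull at that reading, so I relied on the camera.
- **One turn forward:** I turned about 6.6 rad rather than exactly one turn, to make up for stopping somewhere past the drop. The hub fell 8.3 mm to 157.4 mm. That puts the spindle between about -7.6 and -8.4 mm; the spread is because I don't know exactly where in that last step it dropped.
- **At hand-in:**
  - The fingers were closed on the handle, with the opening at about 15.4 mm on the 16 mm handle.
  - The arm was still, with joint speeds under 0.002 rad/s.
  - A 4 to 6 N sideways pull remained on the hand, because my circle's centre was slightly off.
- **Other things on the desk:** the arm never went near them. I saw no movement in the pictures, but I did not measure their positions afterwards.

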